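# Close the tile chest and the cone tin before spraying

## Robot

A 7-joint arm with a two-finger parallel gripper is mounted at the origin on a cart in front of the work surface, level with it; the furniture and walls round the work are solid. World frame = base frame: x ahead of the robot, y to its left, z up, the work surface at z = 0. Lengths are in m, angles in rad, forces in N, time in s.
With the tool pointing down it reaches from about 0.4 to 0.85 m from the base axis. Payload 4.4 kg.
Tool frame: the origin (TCP) lies on the front face of the gripper's body, between the roots of the fingers; the fingertips stand 97 mm ahead of it and the grasp point (between the pads) lies 78 mm ahead of it; y points along the fingers, x is the direction in which the jaws open and shut, and the axes are right-handed (so a half turn about y gives the same grasp; the last joint's range is limited). The gripper opens to 94 mm and grips with 3 to 60 N. Pads are 16 mm wide; open, the fingers measure 119 mm over their backs; the gripper's body (75 mm by 177 mm) begins 78 mm behind the grasp point.
Start: joints at [1.09, 0.628, 0.038, 1.517, -0.027, 0.996, -0.02], TCP at [0.262, -0.595, 0.303] pointing down, gripper open.
Joint ranges: [-3.06, 3.06], [-0.37, 2.12], [-1.25, 1.32], [0.18, 2.47], [-1.1, 4.24], [0.23, 1.98], [-2.94, 2.94]. Speed limits (rad/s): [2.57, 2.57, 3.14, 3.14, 3.14, 3.14, 3.14].

## Interface

Orientations are given as [roll, pitch, yaw] about the fixed x, y, z axes, in that order (R = Rz(yaw) Ry(pitch) Rx(roll)).
In Python, from workcell import bot, optics gives the robot as it stands. The module is installed in compiled form; this text tells all that it offers.
- The arm moves only by the tool jog_arm, never from a script. Its argument "targets" is a list of rows, each a list of 6 numbers: the shift along the world's x, y, z each as a share of 10 cm, from -1 to 1, then the turn, a rotation vector about the world's x, y, z each as a share of 1.5 rad, from -1 to 1. In form: [[dx, dy, dz, ax, ay, az], ...]. A call has 1 to 20 rows; each row is the pose to reach, as a shift and turn from the pose commanded when the call began; what a row does not reach only later rows make up. A row lasts 1/10 s, in which the tool goes at most 50 mm and 8.59 degrees, less where a joint would pass 70% of its speed; a pose out of reach is approached as far as the arm can. A call with a number of a shift or a turn outside -1 to 1 is refused whole. A call with a gripper value outside its range is refused whole. "jaw" is the closure, from 0 (fully open) to 1 (shut), set as the call begins (left out, the last holds). The fingers move at their own pace and stop on an object; the grip force is fixed at half the most. Time passes only in rows, so rows that repeat a pose let the fingers close. It gives the time, the measured TCP pose, the force and the opening at its end, in the units of the state.
- bot.get_state(): the state, without advancing time (a new reading comes with each control period).
- optics.read_camera(name): name is "scene" or "top" or "wrist"; returns (picture, depth): 400x640x3 uint8, blue, green, red; 400x640 float32, m along the optical axis (not along the pixel's ray), 0 where there is no reading.
- optics.camera_params(name): a dict with "fx", "fy", "cx", "cy" (pixels), "world_from_camera" (4x4, takes a point from camera to world coordinates). Camera axes: x right, y up, looking along -z (the intrinsics and any distortion apply to the point x, -y, -z); pixel columns grow to the right and rows downward; lengths in m; the calibration is good to about 2 mm. The wrist camera is an equidistant fisheye: a pixel r from the principal point sees the ray r / f radians off the axis. A picture is of the moment at which its call begins: read the wrist's pose just before it. camera_params takes no time and is no camera call; for the wrist camera it gives the pose at the moment of the call.
- bot.job_done(): hands the job in, once; it reports no verdict.
The state is a dict: "time": time; "joint_positions": joint angles; "joint_velocities": joint speeds; "joint_efforts": joint torques, N m; "position": TCP position; "eef_rot": TCP orientation; "ft_force": force on the tool from outside, world axes, zero at the start; "wrist_torque": the same for the moment, N m; "finger_gap": finger opening in m.
Only numpy, scipy, OpenCV 4.12 (cv2) and the standard library are available. Lean on these libraries where they do the work, as an engineer would, in place of code of your own. Each camera call takes 0.05 s, during which the arm holds its last target. There are 200 camera calls.

## Task

Glaze overspray is about to fly, so close up what stands open: with the fingertips push both drawers of the small plywood chest fully home, and push the upright lid of the green tin over towards its front until the tin is shut, in any order. Only push: do not pick up the tin or shove it out of its place, and leave the cup and the test tile that stands on the chest where they are.

Things in the scene. Friction and masses are not known exactly. Their poses are not given: they have to be found in the camera images.
- chest: low plywood chest, 240 mm wide (y), 170 mm deep (x), 85 mm high, with two drawers side by side; fixed to the table. Origin: on the table, under the middle of the front plane formed by its shut drawers; its x points from the front to the back (away from the robot, give or take its yaw), y to the left drawer, z up
- drawer_left (a joint): slide of the left drawer (on the chest's +y side), m: 0 = fully home, grows as it comes out to the front (chest's -x), at most 0.12; light friction of about 1 N and damping, stays where it is left. Three lying test tiles are fixed in it
- drawer_right (a joint): slide of the right drawer (chest's -y side), same as the left one. A wooden rib, a red rib and a short stick are fixed in it
- drawer_left_face (a point): point in the middle of the outer face of the left drawer's front, 40 mm above the table; moves with the drawer. The front panel is 115 mm wide, 12 mm thick, from 6.5 to 80 mm above the table, flat but for a thumb notch 38 mm wide and 14 mm deep in the middle of its top edge; the drawer box behind it is open on top
- drawer_right_face (a point): the same point of the right drawer's front
- tin: loose hinged green tin, 96 mm (x) by 128 mm (y) by 36 mm high when shut, 0.4 to 0.7 kg. Origin: centre of its underside on the table; x points from its front to the hinge at its back, z up
- tin_lid (a joint): hinge of the tin's lid, rad: 0 = shut, 1.92 = fully open, leaning backwards on its stop; no friction: short of 1.57 it falls shut by its own weight. The hinge axis runs along the tin's y
- tin_hinge (a point): middle of the lid's hinge axis: 46 mm behind the tin's centre (tin's +x), 34 mm above the table
- lid_free_edge (a point): middle of the lid's free edge, 90 mm from the hinge axis; moves with the lid; fully open it stands about 120 mm above the table and about 77 mm behind the tin's centre. The lid is a 128 mm wide, 2 mm thick sheet with a 7 mm rim on its inner side
- cup: loose unglazed beige cup, 64 mm across, 79 mm high, origin at the centre of its foot; bystander
- tile: loose L-shaped glaze test tile with a dark blue upper half, 30 mm deep, 34 mm wide, 61 mm high, standing towards the back of the chest's top, origin at the centre of its underside; bystander
Mind the look-alikes: they are no part of the job. Leave any blue look-alike of the tin alone.

How it is judged:
By the outcome, as a careful person would: the job done as asked, in the order asked, and still so for the second after the job is handed in, with the robot touching nothing.
It also fails if it takes over 64 s, if anything falls off the work surface, if the arm or the gripper's body presses on something with over 40 N, if the wrist force passes 120 N, or if a joint passes its speed limit or range.

## Working session

There is one attempt and no reset: what is moved stays moved. The work goes in short steps, Python scripts to look and compute and a tool call to move; the robot and the scene stay as the last step left them, time stands still between calls to the robot, and variables do not carry over. Pictures are saved under pics/ and viewed, about 8 in all and at most 12, crops included, and the job is handed in when it is done.

Besides the shell and the picture viewer there is one more tool, called after ">>>" as name([rows], argument=value, ...), one row to a line, values as JSON. jog_arm: Moves the arm, as the interface text tells. Its arguments: {"type":"object","properties":{"targets":{"type":"array"},"jaw":{"type":"number"}},"required":["targets"]}

```bash
mkdir -p pics
cat > h.py <<'E'
import numpy as np, cv2
from workcell import bot, optics
def grab(n, save=None):
    p=optics.camera_params(n); im,d=optics.read_camera(n)
    if save: cv2.imwrite('pics/'+save,im)
    return im,d,p
def cloud(d,p):
    v,u=np.mgrid[:400,:640]
    c=np.stack([(u-p['cx'])/p['fx']*d,-(v-p['cy'])/p['fy']*d,-d,np.ones_like(d)],-1)
    return (c@np.array(p['world_from_camera']).T)[...,:3]
E
python3 - <<'E'
from h import *
print(bot.get_state())
for n in('scene','top'):
    im,d,p=grab(n,n+'1.png'); np.savez(n+'1.npz',im=im,w=cloud(d,p),d=d); print(n,p)
E
```

```text
{'time': 0.0, 'joint_positions': array([ 1.09022225,  0.62934356,  0.03842747,  1.5183479 , -0.02698938,
        0.99631748, -0.02000804]), 'joint_velocities': array([ 0.000395  ,  0.00045646, -0.00144923, -0.00014859,  0.00059878,
       -0.00046786,  0.0010941 ]), 'joint_efforts': array([ 4.91187984e-04, -5.49715698e+01,  1.14354014e+00, -1.86629677e+01,
       -5.23443497e-02,  2.37160432e-02,  1.56172919e-04]), 'position': array([ 0.26177693, -0.594426  ,  0.3017618 ]), 'eef_rot': array([-1.5708214 ,  0.00189851, -1.15601236]), 'ft_force': array([ 0.31642662,  0.13208615, -0.1264994 ]), 'wrist_torque': array([0.02781707, 0.0259058 , 0.01104601]), 'finger_gap': 0.09333833702870172}
scene {'fx': 486.5557031643643, 'fy': 486.5557031643643, 'cx': 322.93593287144256, 'cy': 200.8132936148452, 'world_from_camera': array([[-0.80573311,  0.28646008, -0.51839636, -0.10476966],
       [-0.59176453, -0.3528949 ,  0.72476198,  0.9238843 ],
       [ 0.02467594,  0.8907333 ,  0.45385602,  0.65429274],
       [ 0.        ,  0.        ,  0.        ,  1.        ]])}
top {'fx': 375.185401873395, 'fy': 375.185401873395, 'cx': 326.16109834021006, 'cy': 197.83156908007197, 'world_from_camera': array([[-1.11635170e-02,  9.94645068e-01, -1.02745140e-01,
         4.31111554e-01],
       [-9.99726137e-01, -1.32155635e-02, -1.93131791e-02,
        -5.51112308e-04],
       [-2.05675933e-02,  1.02501399e-01,  9.94520205e-01,
         1.09264582e+00],
       [ 0.00000000e+00,  0.00000000e+00,  0.00000000e+00,
         1.00000000e+00]])}
```

View pics/scene1.png

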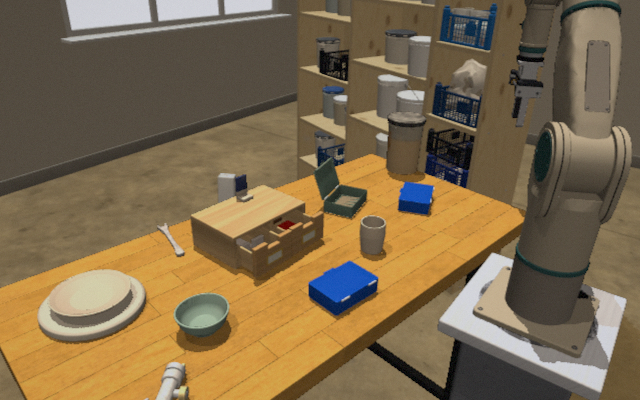

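View pics/top1.png

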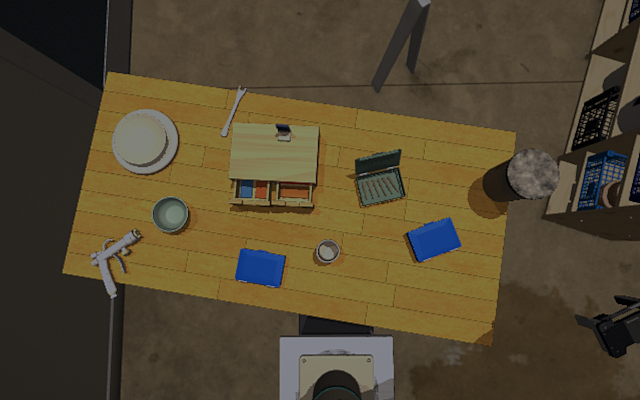

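The green open tin is at top px (380,180), with its lid at (378,160). The two shut blue tins at (260,267) and (434,240) are look-alikes. The chest is at (275,165) with both drawers partly out, the cup is at (327,252) and the tile at (283,132). I'll confirm this in one crop and measure.

Run:
```python
from h import *
a=np.load('top1.npz'); im,w=a['im'],a['w']
cv2.imwrite('pics/c1.png',cv2.resize(im[110:275,215:415],None,fx=4,fy=3.6,interpolation=cv2.INTER_CUBIC)[:600])
np.set_printoptions(precision=3,suppress=True)
roi=np.zeros(w.shape[:2],bool); roi[115:215,222:412]=1
def f(m): return cv2.minAreaRect(m.astype(np.float32))
X=w[...,0];Y=w[...,1];Z=w[...,2]
r=roi&(Z>.075)&(Z<.092)&(Y>.03); P=w[r]; print('chest top',f(P[:,:2]),cv2.boxPoints(f(P[:,:2])))
# line fit of each drawer front : min x per column
for u in range(230,318,4):
    c=[(round(float(X[v,u]),3),round(float(Y[v,u]),3),round(float(Z[v,u]),3)) for v in range(176,212,1) if Z[v,u]>.06]
    print(u,c[-4:])
for n,l in (('top',a),('scene',np.load('scene1.npz'))):
    W=l['w'];I=l['im'].astype(int)
    t=(W[...,0]>.38)&(W[...,0]<.66)&(W[...,1]<-.04)&(W[...,1]>-.27)&(W[...,2]>.006)&(W[...,2]<.2)
    lo=t&(W[...,2]>.02)&(W[...,2]<.04)&(W[...,0]<.56);hi=t&(W[...,2]>.06)
    for k,m in(('low',lo),('hi',hi)):
        if m.sum()>5:
            P=W[m];print(n,k,m.sum(),P.min(0),P.max(0),cv2.boxPoints(f(P[:,:2])).tolist())
            if k=='hi':
                q=P[P[:,2]>P[:,2].max()-.012];print(' top edge',q.mean(0),np.polyfit(q[:,1],q[:,0],1),q.min(0),q.max(0))
c=(Z>.06)&(Z<.1)&(X<.42)&(X>.2)&(Y<.05)&(Y>-.1);print('cup',w[c].mean(0),w[c].min(0),w[c].max(0))
```

```text
chest top ((0.6311233639717102, 0.16445289552211761), (0.24048323929309845, 0.2257736474275589), 86.1788558959961) [[0.51  0.052]
 [0.736 0.037]
 [0.752 0.277]
 [0.527 0.292]]
230 [(0.533, 0.281, 0.083), (0.531, 0.282, 0.079), (0.528, 0.282, 0.079), (0.526, 0.283, 0.072)]
234 [(0.533, 0.271, 0.077), (0.531, 0.271, 0.077), (0.528, 0.271, 0.078), (0.526, 0.272, 0.073)]
238 [(0.533, 0.26, 0.08), (0.53, 0.259, 0.081), (0.527, 0.259, 0.08), (0.525, 0.259, 0.081)]
242 [(0.533, 0.249, 0.077), (0.531, 0.25, 0.075), (0.528, 0.25, 0.073), (0.526, 0.251, 0.069)]
246 [(0.531, 0.241, 0.067), (0.529, 0.241, 0.064), (0.526, 0.241, 0.066), (0.523, 0.241, 0.066)]
250 [(0.531, 0.23, 0.066), (0.528, 0.23, 0.066), (0.526, 0.23, 0.066), (0.523, 0.23, 0.065)]
254 [(0.531, 0.219, 0.066), (0.528, 0.219, 0.065), (0.525, 0.218, 0.071), (0.523, 0.219, 0.066)]
258 [(0.53, 0.205, 0.08), (0.527, 0.205, 0.076), (0.524, 0.205, 0.079), (0.521, 0.204, 0.081)]
262 [(0.527, 0.194, 0.077), (0.524, 0.193, 0.082), (0.521, 0.194, 0.079), (0.52, 0.198, 0.06)]
266 [(0.526, 0.183, 0.081), (0.523, 0.182, 0.086), (0.521, 0.183,
[... 1669 characters left out ...]
 0.119] [-0.208  0.62 ] [ 0.633 -0.176  0.115] [ 0.659 -0.061  0.127]
scene low 471 [ 0.38 -0.27  0.02] [ 0.56  -0.069  0.04 ] [[0.3578992784023285, -0.24667435884475708], [0.44318345189094543, -0.3271122872829437], [0.6252046823501587, -0.13412463665008545], [0.539920449256897, -0.053686708211898804]]
scene hi 492 [ 0.615 -0.188  0.06 ] [ 0.66  -0.053  0.125] [[0.6107446551322937, -0.05696222931146622], [0.6391282677650452, -0.19018661975860596], [0.6653953194618225, -0.1845903992652893], [0.637011706829071, -0.051366016268730164]]
 top edge [ 0.644 -0.112  0.12 ] [-0.209  0.621] [ 0.63  -0.177  0.113] [ 0.658 -0.053  0.125]
cup [0.39  0.016 0.076] [ 0.363 -0.014  0.063] [0.419 0.046 0.082]
```

View pics/c1.png

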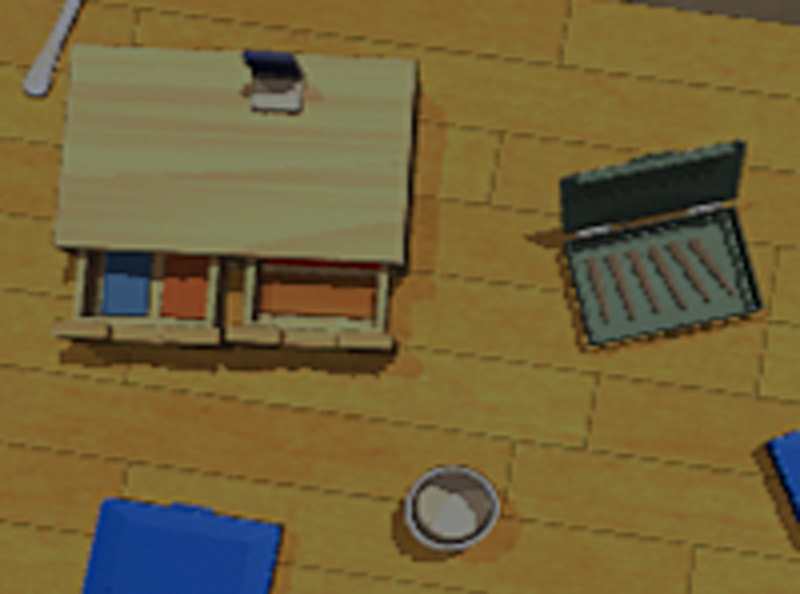

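The crop confirms it: an open green tin with its lid upright at the back, and two half-open drawers. From the fits:
- **Chest:** yaw ≈ -3.8°, home front plane at about x 0.574, drawers about 50 mm out.
- **Tin:** yaw ≈ +12°, hinge near (0.615, -0.126), free edge at (0.645, -0.12, 0.12). These match the given sizes.

I'll close the tin first, with the jaws shut.

>>> jog_arm([
  [0.05, 0.5, 0, 0, 0, -0.07],
  [0.1, 1, 0, 0, 0, -0.14],
  [0.1, 1, 0, 0, 0, -0.14],
  [0.1, 1, 0, 0, 0, -0.14],
], jaw=1)

```text
time: 0.5
position: [0.2725, -0.4939, 0.3028]
eef_rot: [-1.571, 0.0, -1.363]
ft_force: [0.4, -1.0, 0.3]
finger_gap: 0.0654
```

>>> jog_arm([
  [0.05, 0.5, 0, 0, 0, 0],
  [0.1, 1, 0, 0, 0, 0],
  [0.1, 1, 0, 0, 0, 0],
])

```text
time: 0.8
position: [0.2825, -0.3901, 0.3022]
eef_rot: [-1.571, 0.005, -1.361]
ft_force: [0.2, -0.4, 0.1]
finger_gap: 0.0414
```

>>> jog_arm([
  [0.4, 0.5, 0, 0, 0, 0],
  [0.8, 1, 0, 0, 0, 0],
  [0.8, 1, 0, 0, 0, 0],
])

```text
time: 1.1
position: [0.3648, -0.294, 0.303]
eef_rot: [-1.569, -0.001, -1.364]
ft_force: [0.3, -0.2, 0.2]
finger_gap: 0.0177
```

>>> jog_arm([
  [0.4, 0.4, 0, 0, 0, 0],
  [0.7, 0.7, 0, 0, 0, 0],
  [1, 1, 0, 0, 0, 0],
  [1, 1, 0, 0, 0, 0],
])

```text
time: 1.5
position: [0.4677, -0.1913, 0.3028]
eef_rot: [-1.566, 0.0, -1.357]
ft_force: [-1.4, -0.2, -0.6]
finger_gap: 0.0004
```

>>> jog_arm([
  [0.4, 0.4, 0, 0, 0, 0],
  [0.8, 0.7, 0, 0, 0, 0],
  [1, 0.8, 0, 0, 0, 0],
  [1, 0.8, 0, 0, 0, 0],
])

```text
time: 1.9
position: [0.5663, -0.1133, 0.3024]
eef_rot: [-1.567, -0.0, -1.362]
ft_force: [0.1, -0.1, 0.1]
finger_gap: 0.0005
```

>>> jog_arm([
  [0.4, 0, 0, 0, 0, 0],
  [0.8, 0, 0, 0, 0, 0],
  [1, 0, 0, 0, 0, 0],
  [1, 0, 0, 0, 0, 0],
])

```text
time: 2.3
position: [0.6639, -0.1174, 0.3018]
eef_rot: [-1.57, -0.002, -1.368]
ft_force: [-0.4, 0.2, -0.4]
finger_gap: 0.0003
```

>>> jog_arm([
  [0.35, 0, 0, 0, 0, 0],
  [0.35, 0, -0.4, 0, 0, 0],
  [0.35, 0, -0.8, 0, 0, 0],
  [0.35, 0, -1, 0, 0, 0],
  [0.35, 0, -1, 0, 0, 0],
])

```text
time: 2.8
position: [0.6936, -0.1169, 0.199]
eef_rot: [-1.579, 0.001, -1.368]
ft_force: [-0.0, -0.5, 0.3]
finger_gap: 0.0003
```

Run:
```python
from h import *
a,d,p=grab('scene'); b,_,_=grab('top')
cv2.imwrite('pics/m1.png',np.hstack([cv2.resize(a[120:280,240:480],(400,300)),cv2.resize(b[100:235,310:470],(400,300))]))
print(bot.get_state()['position'])
```

```text
[ 0.69655606 -0.11663344  0.20331023]
```

View pics/m1.png

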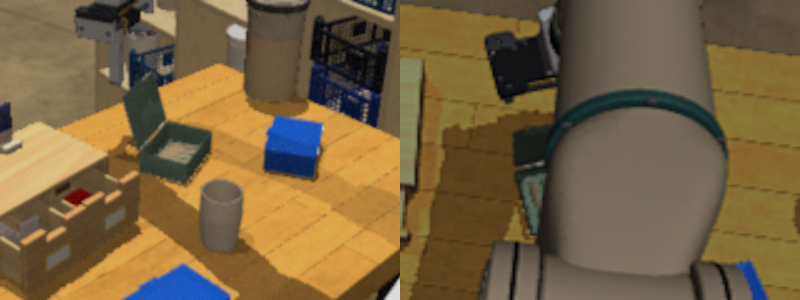

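The tip is behind the lid (left half px (120,80)) and the tin is untouched. I'll lower a little and push along the tin's -x.

>>> jog_arm([
  [0, 0, -0.15, 0, 0, 0],
  [-0.1, -0.02, -0.18, 0, 0, 0],
  [-0.2, -0.04, -0.18, 0, 0, 0],
  [-0.28, -0.06, -0.18, 0, 0, 0],
  [-0.36, -0.07, -0.18, 0, 0, 0],
  [-0.44, -0.09, -0.18, 0, 0, 0],
  [-0.52, -0.11, -0.18, 0, 0, 0],
  [-0.6, -0.12, -0.18, 0, 0, 0],
  [-0.68, -0.14, -0.18, 0, 0, 0],
  [-0.76, -0.16, -0.18, 0, 0, 0],
  [-0.84, -0.17, -0.18, 0, 0, 0],
  [-0.92, -0.19, -0.18, 0, 0, 0],
  [-1, -0.2, -0.18, 0, 0, 0],
  [-1, -0.2, -0.18, 0, 0, 0],
])

```text
time: 4.3
position: [0.5953, -0.1354, 0.1845]
eef_rot: [-1.573, 0.0, -1.367]
ft_force: [-0.2, 0.1, -0.2]
finger_gap: 0.0006
```

Run:
```python
from h import *
a,d,p=grab('scene'); b,_,_=grab('wrist')
cv2.imwrite('pics/m2.png',np.hstack([cv2.resize(a[120:280,240:480],(400,300)),cv2.resize(b,(400,300))]))
print(bot.get_state()['ft_force'])
```

```text
[ 0.78515606  0.70468237 -0.54030026]
```

View pics/m2.png

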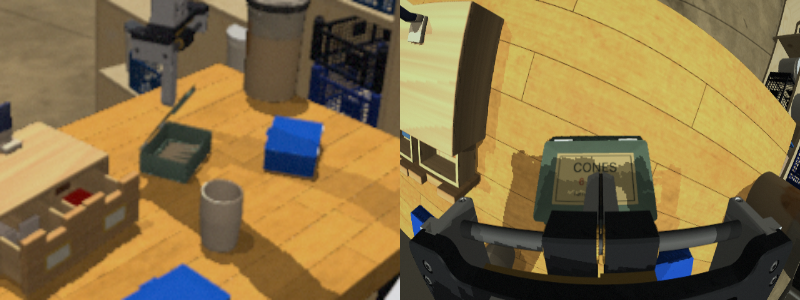

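The lid is past upright and falling (left half (180,105)). I'll retract and move towards the right drawer while it drops.

>>> jog_arm([
  [0, 0, 0.3, 0, 0, 0],
  [-0.2, 0, 0.6, 0, 0, 0],
  [-0.5, 0.3, 0.7, 0, 0, -0.06],
  [-0.8, 0.6, 0.7, 0, 0, -0.12],
  [-1, 1, 0.7, 0, 0, -0.18],
  [-1, 1, 0.7, 0, 0, -0.18],
])

```text
time: 5.0
position: [0.4943, -0.0288, 0.2547]
eef_rot: [-1.574, 0.003, -1.629]
ft_force: [0.4, 0.1, -0.5]
finger_gap: 0.0003
```

>>> jog_arm([
  [-0.1, 0.4, 0, 0, 0, 0],
  [-0.2, 0.8, 0, 0, 0, 0],
  [-0.3, 1, 0, 0, 0, 0],
  [-0.3, 1, 0, 0, 0, 0],
])

```text
time: 5.4
position: [0.4663, 0.0683, 0.2546]
eef_rot: [-1.572, 0.001, -1.629]
ft_force: [-0.2, -0.5, 0.3]
finger_gap: 0.0007
```

Run:
```python
from h import *
a,d,p=grab('scene','s3.png');w=cloud(d,p)
print(bot.get_state()['position'],bot.get_state()['eef_rot'])
X,Y,Z=w[...,0],w[...,1],w[...,2]
m=(abs(Y+.135)<.1)&(abs(X-.57)<.09)&(Z>.02)&(Z<.2);P=w[m];np.set_printoptions(precision=3,suppress=True)
t=P[P[:,2]>.028];print(m.sum(),P.max(0),np.percentile(P[:,2],[5,50,95]),cv2.minAreaRect(t[:,:2].astype(np.float32)))
cv2.imwrite('pics/m3.png',cv2.resize(a[120:300,160:480],(800,450)))
```

```text
[0.46715147 0.06615685 0.25470376] [-1.57063279e+00  8.57656072e-05 -1.63237596e+00]
575 [ 0.619 -0.059  0.092] [0.022 0.035 0.086] ((0.5740669965744019, -0.13317108154296875), (0.08910190314054489, 0.13821929693222046), 11.380850791931152)
```

View pics/m3.png

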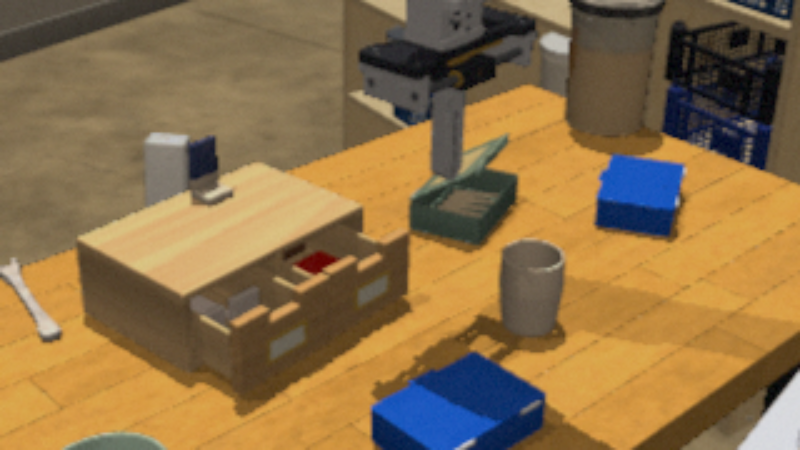

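The lid is still up about 35° and sinking slowly. I'll do the drawers meanwhile and check it afterwards.

>>> jog_arm([
  [0, 0.3, 0, 0, 0, 0],
  [0, 0.42, -0.3, 0, 0, 0],
  [0, 0.42, -0.7, 0, 0, 0],
  [0, 0.42, -1, 0, 0, 0],
  [0, 0.42, -1, 0, 0, 0],
])

```text
time: 5.95
position: [0.466, 0.105, 0.1517]
eef_rot: [-1.577, -0.003, -1.638]
ft_force: [-1.2, -0.6, 0.4]
finger_gap: 0.0004
```

>>> jog_arm([
  [0, 0, -0.25, 0, 0, 0],
  [0.1, 0, -0.25, 0, 0, 0],
  [0.2, 0, -0.25, 0, 0, 0],
  [0.3, 0, -0.25, 0, 0, 0],
  [0.37, 0, -0.25, 0, 0, 0],
  [0.44, 0, -0.25, 0, 0, 0],
  [0.51, 0, -0.25, 0, 0, 0],
  [0.58, 0, -0.25, 0, 0, 0],
  [0.65, 0, -0.25, 0, 0, 0],
  [0.72, -0.01, -0.25, 0, 0, 0],
  [0.78, -0.01, -0.25, 0, 0, 0],
  [0.78, -0.01, -0.25, 0, 0, 0],
])

```text
time: 7.15
position: [0.5464, 0.1061, 0.1297]
eef_rot: [-1.569, 0.0, -1.636]
ft_force: [0.4, 0.9, -0.3]
finger_gap: 0.0003
```

>>> jog_arm([
  [0.04, 0, 0, 0, 0, 0],
  [0.08, 0, 0, 0, 0, 0],
  [0.12, 0, 0, 0, 0, 0],
  [0.12, 0, 0, 0, 0, 0],
])

```text
time: 7.55
position: [0.5578, 0.1061, 0.1297]
eef_rot: [-1.569, 0.0, -1.636]
ft_force: [0.1, 0.4, 0.5]
finger_gap: 0.0003
```

>>> jog_arm([
  [0.03, 0, 0, 0, 0, 0],
  [0.03, 0, 0, 0, 0, 0],
  [0.03, 0, 0, 0, 0, 0],
])

```text
time: 7.85
position: [0.5594, 0.1062, 0.1296]
eef_rot: [-1.572, -0.0, -1.636]
ft_force: [-2.9, -1.3, 0.7]
finger_gap: 0.0005
```

>>> jog_arm([
  [0.03, 0, 0, 0, 0, 0],
  [0.03, 0, 0, 0, 0, 0],
  [0.03, 0, 0, 0, 0, 0],
])

```text
time: 8.15
position: [0.5598, 0.1063, 0.1293]
eef_rot: [-1.578, -0.001, -1.636]
ft_force: [-7.6, -0.1, 5.6]
finger_gap: 0.0001
```

>>> jog_arm([
  [0.03, 0, 0, 0, 0, 0],
  [0.03, 0, 0, 0, 0, 0],
  [0.03, 0, 0, 0, 0, 0],
])

```text
time: 8.45
position: [0.5603, 0.1063, 0.1291]
eef_rot: [-1.584, -0.001, -1.635]
ft_force: [-13.9, -0.1, 8.7]
finger_gap: 0.0005
```

It's firmly against the stop at x ≈ 0.559, as predicted, with force building to 14 N. Now the left drawer.

>>> jog_arm([
  [-0.1, 0, 0, 0, 0, 0],
  [-0.5, 0, 0, 0, 0, 0],
  [-0.9, 0, 0, 0, 0, 0],
  [-0.9, 0.4, 0, 0, 0, 0],
  [-0.9, 0.8, 0, 0, 0, 0],
  [-0.9, 1, 0, 0, 0, 0],
  [-0.9, 1, 0, 0, 0, 0],
])

```text
time: 9.15
position: [0.4768, 0.2106, 0.13]
eef_rot: [-1.567, 0.004, -1.63]
ft_force: [-0.3, -0.0, -1.2]
finger_gap: 0.0003
```

>>> jog_arm([
  [0, 0.2, 0, 0, 0, 0],
  [0.1, 0.2, 0, 0, 0, 0],
  [0.2, 0.2, 0, 0, 0, 0],
  [0.3, 0.2, 0, 0, 0, 0],
  [0.37, 0.2, 0, 0, 0, 0],
  [0.44, 0.2, 0, 0, 0, 0],
  [0.51, 0.2, 0, 0, 0, 0],
  [0.58, 0.2, 0, 0, 0, 0],
  [0.64, 0.2, 0, 0, 0, 0],
  [0.7, 0.2, 0, 0, 0, 0],
  [0.75, 0.2, 0, 0, 0, 0],
  [0.79, 0.2, 0, 0, 0, 0],
  [0.79, 0.2, 0, 0, 0, 0],
])

```text
time: 10.45
position: [0.556, 0.2263, 0.1298]
eef_rot: [-1.569, 0.001, -1.636]
ft_force: [-0.2, -1.0, 0.4]
finger_gap: 0.0005
```

>>> jog_arm([
  [0.03, 0, 0, 0, 0, 0],
  [0.06, 0, 0, 0, 0, 0],
  [0.09, 0, 0, 0, 0, 0],
  [0.09, 0, 0, 0, 0, 0],
])

```text
time: 10.85
position: [0.5647, 0.2262, 0.1298]
eef_rot: [-1.57, 0.0, -1.636]
ft_force: [-0.3, 0.4, -0.2]
finger_gap: 0.0003
```

>>> jog_arm([
  [0.03, 0, 0, 0, 0, 0],
  [0.03, 0, 0, 0, 0, 0],
  [0.03, 0, 0, 0, 0, 0],
])

```text
time: 11.15
position: [0.5674, 0.2262, 0.1297]
eef_rot: [-1.57, 0.0, -1.636]
ft_force: [-0.9, 0.0, 0.5]
finger_gap: 0.0005
```

>>> jog_arm([
  [0.03, 0, 0, 0, 0, 0],
  [0.03, 0, 0, 0, 0, 0],
  [0.03, 0, 0, 0, 0, 0],
])

```text
time: 11.45
position: [0.5678, 0.2264, 0.1294]
eef_rot: [-1.576, -0.001, -1.635]
ft_force: [-5.3, 0.4, 4.0]
finger_gap: 0.0001
```

>>> jog_arm([
  [0.04, 0, 0, 0, 0, 0],
  [0.04, 0, 0, 0, 0, 0],
  [0.04, 0, 0, 0, 0, 0],
])

```text
time: 11.75
position: [0.5684, 0.2265, 0.1291]
eef_rot: [-1.583, -0.002, -1.635]
ft_force: [-12.5, 0.0, 9.3]
finger_gap: 0.0004
```

The left drawer is home at x ≈ 0.5675, 8 mm further than the right, which matches the yaw. I'll back off, rise and look.

>>> jog_arm([
  [-0.1, 0, 0, 0, 0, 0],
  [-0.5, 0, 0, 0, 0, 0],
  [-1, 0, 0, 0, 0, 0],
  [-1, 0, 0.4, 0, 0, 0],
  [-1, 0, 0.8, 0, 0, 0],
  [-1, 0, 1, 0, 0, 0],
  [-1, 0, 1, 0, 0, 0],
])

```text
time: 12.45
position: [0.4761, 0.227, 0.2329]
eef_rot: [-1.563, 0.004, -1.636]
ft_force: [0.4, 1.3, -0.2]
finger_gap: 0.0004
```

Run:
```python
from h import *
a,d,p=grab('scene','s4.png');w=cloud(d,p); b,db,pb=grab('top','t4.png'); np.set_printoptions(precision=3,suppress=True)
print(bot.get_state()['position'])
for W in (w,cloud(db,pb)):
    X,Y,Z=W[...,0],W[...,1],W[...,2]
    m=(abs(Y+.135)<.1)&(abs(X-.57)<.09)&(Z>.02)&(Z<.2);P=W[m]
    print(m.sum(),P.max(0),np.percentile(P[:,2],[5,50,95]),cv2.minAreaRect(P[P[:,2]>.028][:,:2].astype(np.float32)))
cv2.imwrite('pics/m4.png',np.vstack([cv2.resize(a[140:280,160:480],(640,280)),cv2.resize(b[100:260,215:455],(480,320),interpolation=2)[:, :].copy() if 0 else cv2.resize(b[110:260,215:455],(640,320))]))
```

```text
[0.474 0.226 0.23 ]
840 [ 0.629 -0.062  0.043] [0.024 0.039 0.041] ((0.572869062423706, -0.1318032294511795), (0.09511875361204147, 0.13392405211925507), 10.216389656066895)
1428 [ 0.629 -0.066  0.043] [0.033 0.036 0.039] ((0.5732855796813965, -0.13654141128063202), (0.09518150240182877, 0.1283472329378128), 12.153629302978516)
```

View pics/m4.png

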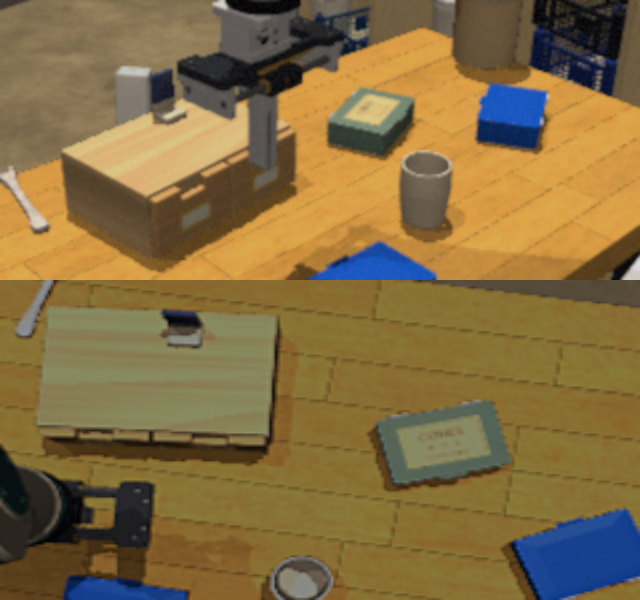

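The tin is shut: its top is at about 36–40 mm and it hasn't shifted. Both fronts are flush, and the cup and tile stand as before. One last numeric check of the fronts, cup and tile, then I'll hand in if they hold.

Run:
```python
from h import *
b,db,pb=grab('top');W=cloud(db,pb);W0=np.load('top1.npz')['w'];np.set_printoptions(precision=3,suppress=True)
def sel(W,z0,z1,x0,x1,y0,y1):
    m=(W[...,2]>z0)&(W[...,2]<z1)&(W[...,0]>x0)&(W[...,0]<x1)&(W[...,1]>y0)&(W[...,1]<y1);return W[m]
ok=True
for n,y,home in(('L',.228,.5775),('R',.108,.5695)):
    e=[sel(W,.065,.095,.5,.62,y+s-.006,y+s+.006)[:,0].min() for s in(-.04,.04)];print(n,e,'home',home); ok&=abs(np.mean(e)-home)<.006
c=[sel(w,.06,.1,.3,.45,-.05,.08).mean(0) for w in(W0,W)];t=[sel(w,.1,.16,.66,.8,.05,.25).mean(0) for w in(W0,W)]
print('cup',c,'tile',t,ok)
if ok: bot.job_done(); print('handed in',bot.get_state()['time'])
```

```text
L [np.float64(0.5757756557802975), np.float64(0.5811396372316274)] home 0.5775
R [np.float64(0.5669967521589627), np.float64(0.572693207259518)] home 0.5695
cup [array([0.396, 0.016, 0.076]), array([0.395, 0.015, 0.076])] tile [array([0.719, 0.129, 0.129]), array([0.719, 0.13 , 0.13 ])] True
the job is handed in; nothing more can be done
the job is handed in; nothing more can be done
```

The tin is shut and both drawers are home, and I handed the job in at about 12.5 s of robot time. I pushed the green tin's lid past upright with the closed fingertips and it fell shut by itself. Then I pushed each drawer until it met its stop, at about 14 N on the right and 12.5 N on the left.

- **Drawers:** the fronts measured within about 1 mm of the home plane I had estimated beforehand.
- **Tin:** its top read about 36 mm in the top camera and 39 mm in the scene camera, against 36 mm when shut. I put the difference down to calibration. The tin moved no more than about 3 mm from my first estimate.
- **Bystanders:** the cup and the test tile were within about 1 mm of where they started. I left the blue tins alone.

No check failed. The lid came down slowly: my first look afterwards still showed it about 35° open, and it was shut in the later pictures.

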